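# Wind the food press open with its removable crank

### The job

Open the food press so that it can be washed: fit the loose crank fully down on the square shaft on top of the press, then wind it clockwise (seen from above) until the yellow pointer meets the red stop. Then lift the crank off and lay it back flat on the drying mat, knob up, without dropping it, and leave the bowl and the spice jar where they stand.

Things in the scene. Friction and masses are not known exactly. Their poses are not given: they have to be found in the camera images.
- crank: Loose crank, 0.2 to 0.3 kg: aluminium arm 18 mm wide, 16 mm high, with a square hub at one end, an upright black knob at the other. Origin: underside, midway between hub axis (x = -42 mm) and knob axis (x = +42 mm); x runs from hub to knob, z up. Undersides of arm and hub are level. Centre of mass: on the arm, about 24 mm from the hub axis. Starts flat on the mat, knob up, at any yaw.
- socket (a point): Centre of the crank's square through hole, at the underside; axes as the crank's. Hole 18 x 18 mm, widened to 24 mm at the underside by a 3 mm chamfer. The hub round it is a block 36 x 36 mm, 34 mm high; hole and hub have their sides along the crank's x and y. Knob at the other end: 22 mm diameter, from 16 to 48 mm above the underside.
- shaft_foot (a point): On the axis of the upright steel square shaft (16 x 16 mm, 30 mm tall above this point) on top of the press, at the top of the dark round shoulder (66 mm across) on which the fitted crank rests: 168 mm above the work surface. x and y are square to the shaft's flats and turn with it: the crank fits with its x along this x, y, -x or -y (0.12 rad of play either way).
- winder (a joint): Turn of the square shaft, rad, growing clockwise seen from above. 3.0 = pointer at the red stop (hard stop), press fully open. Starts between 0.3 and 1.2. Stiff: 0.25 N m of friction (3 N at the knob); stays where left. Shoulder and yellow pointer turn with it; it raises the white pressing plate 11 mm per rad.
- press: Food press, fixed: white base 160 x 200 mm, two steel posts, white bridge along its y, 200 x 50 mm (100 mm across round the shaft), its top 157 mm up, 11 mm below the shoulder. The red stop on the bridge ends 2 mm below the shoulder, so the crank sweeps freely. Origin: underside, right under the shaft.
- mat: Drying mat, green-grey, 220 x 220 mm, 6 mm thick, fixed to the work surface. Origin: centre of its underside, x and y along its sides.
- spice_jar: Bystander: spice jar with red flip-top cap, 47 mm diameter, 101 mm high, loose. Origin: centre of the underside.
- bowl: Bystander: blue ceramic bowl, 150 mm across, 60 mm high, loose. Origin: centre of the underside.
Things that resemble listed ones, but are neither listed nor needed, are in the scene too. Of the things like the crank, leave any that is purple or turquoise; of the rest the larger one is meant.

How it is judged:
By the outcome, as a careful person would: the job done as asked, in the order asked, and still so for the second after the job is handed in, with the robot touching nothing.
It also fails if it takes over 72 s, if anything falls off the work surface, if the arm or the gripper's body presses on something with over 40 N, if the wrist force passes 120 N, or if a joint passes its speed limit or range.

### The arm

A 6-joint arm with a two-finger parallel gripper is mounted at the origin on the work surface. World frame = base frame: x ahead of the robot, y to its left, z up, the work surface at z = 0. Lengths are in m, angles in degrees, forces in N, time in s.
With the tool pointing down it reaches from about 0.35 to 0.875 m from the base axis. Payload 4.2 kg.
Tool frame: the origin (TCP) lies midway between the tips of the shut fingers; the grasp point (between the pads) lies 19 mm behind it (hold_point_z is the z of the grasp point in the tool frame, in m); z points along the fingers, y is the direction in which the jaws open and shut (so a half turn about z gives the same grasp; the last joint's range is limited). The gripper opens to 87 mm and grips with 3 to 60 N. Pads are 19 mm wide; open, the fingers measure 117 mm over their backs; the gripper's body (75 mm by 190 mm) begins 51 mm behind the grasp point.
Start: joints at [-59.496, 22.042, 0.453, 0, -68.411, -14.817], TCP at [0.169, -0.602, 0.223] pointing down, gripper open.
Joint ranges: [-179.83, 179.83], [-69.29, 118.12], [-61.27, 80.66], [-181.25, 117.63], [-171.15, -9.14], [-177.46, 177.46]. Speed limits (degrees/s): [159.86, 159.86, 180, 180, 180, 180].

### API

Orientations are given as a 3x3 rotation matrix whose columns are the frame's x, y, z axes.
In Python, from station import * gives the robot as it stands. The module is installed in compiled form; this text tells all that it offers.
- The arm moves only by the tool jog_arm, never from a script. Its argument "moves" is a list of rows, each a list of 7 numbers: the closure, from -1 (fully open) to 1 (shut), then the shift along the tool's x, y, z in m, then the turn, a rotation vector about the tool's x, y, z in rad. In form: [[gripper, x, y, z, wx, wy, wz], ...]. A call has exactly 10 rows; each row is the pose to reach, as a shift and turn from the pose commanded when the call began, along the tool's axes at that moment; what a row does not reach only later rows make up. A row lasts 1/12 s, in which the tool goes at most 41.7 mm and 7.16 degrees, less where a joint would pass 70% of its speed; a pose out of reach is approached as far as the arm can. A call with a gripper value outside its range is refused whole. The fingers move at their own pace and stop on an object; the grip force is fixed at half the most. Time passes only in rows, so rows that repeat a pose let the fingers close, or fill a call up. It gives the time, the measured TCP pose, the force and the opening at its end, in the units of the state.
- sense(): the state, without advancing time (a new reading comes with each control period).
- capture(name): name is "side" or "top" or "wrist"; returns a dict with "frame" (480x640x3 uint8, red, green, blue), "fov_y" (degrees; the focal length in pixels is half the picture's height over the tangent of half this angle, whatever the lens; pixels are square), "cx", "cy" (the principal point, pixels), "world_from_camera" (4x4, takes a point from camera to world coordinates). Camera axes: x right, y down, z forward; pixel columns grow to the right and rows downward; lengths in m; the calibration is good to about 2 mm. A picture is of the moment at which its call begins. There is no depth.
- finish_job(): hands the job in, once; it reports no verdict.
The state is a dict: "time_s": time; "joints": joint angles; "joint_velocities": joint speeds; "effort": joint torques, N m; "tcp_pos": TCP position; "ee_rot": TCP orientation; "wrist_force": force on the tool from outside, world axes, zero at the start; "moment": the same for the moment, N m; "gripper_width": opening from 0.0 (shut) to 1.0 (fully open).
Only numpy, scipy, OpenCV 4.12 (cv2) and the standard library are available. Lean on these libraries where they do the work, as an engineer would, in place of code of your own. Each camera call takes 0.05 s, during which the arm holds its last target.

## Working session

There is one attempt and no reset: what is moved stays moved. The work goes in short steps, Python scripts to look and compute and a tool call to move; the robot and the scene stay as the last step left them, time stands still between calls to the robot, and variables do not carry over. Pictures are saved under pics/ and viewed, and the job is handed in when it is done.

Besides the shell and the picture viewer there is one more tool, called after "Call:" by a JSON object that holds its "method" and its "body", one argument or row to a line. jog_arm: Moves the arm, as the interface text tells. Its arguments: {"type":"object","properties":{"moves":{"type":"array"}},"required":["moves"]}

```bash
mkdir -p pics; python3 - <<'E'
from station import *
import cv2,numpy as np
s=sense();print({k:np.round(v,3).tolist() for k,v in s.items()})
for n in ["side","top","wrist"]:
    c=capture(n);cv2.imwrite(f"pics/{n}0.png",c["frame"][:,:,::-1]);print(n,c["fov_y"],c["cx"],c["cy"],np.round(c["world_from_camera"],3).tolist(),c.keys())
E
```

```text
{'time_s': 0.0, 'joints': [-59.494, 22.091, 0.38, -0.029, -68.411, -14.818], 'joint_velocities': [-0.009, -0.097, 0.058, 0.041, -0.004, 0.02], 'effort': [0.002, -39.067, 18.741, 4.22, 0.011, -0.0], 'tcp_pos': [0.169, -0.601, 0.221], 'ee_rot': [[-0.963, -0.27, -0.001], [-0.27, 0.963, 0.002], [0.0, 0.002, -1.0]], 'wrist_force': [-0.041, 0.127, 0.7], 'moment': [0.006, 0.001, 0.007], 'gripper_width': 0.996}
side 42.645079598573076 319.4824639935076 250.24347215337454 [[-0.954, -0.18, 0.239, 0.264], [-0.299, 0.558, -0.774, 0.863], [0.006, -0.81, -0.586, 0.775], [0.0, 0.0, 0.0, 1.0]] dict_keys(['frame', 'fov_y', 'cx', 'cy', 'world_from_camera'])
top 47.59851638983801 318.68492266338296 240.68144406404576 [[0.017, -0.998, 0.061, 0.487], [-1.0, -0.017, -0.005, 0.008], [0.006, -0.061, -0.998, 1.196], [0.0, 0.0, 0.0, 1.0]] dict_keys(['frame', 'fov_y', 'cx', 'cy', 'world_from_camera'])
wrist 61.92335546618507 311.78924541926347 236.3105801905034 [[-0.27, 0.919, 0.287, 0.089], [0.963, 0.257, 0.083, -0.623], [0.002, 0.299, -0.954, 0.383], [0.0, 0.0, 0.0, 1.0]] dict_keys(['frame', 'fov_y', 'cx', 'cy', 'world_from_camera'])
```

View pics/top0.png

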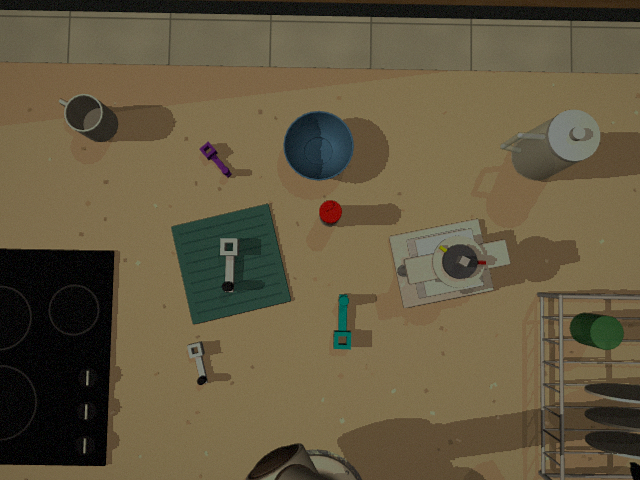

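View pics/side0.png

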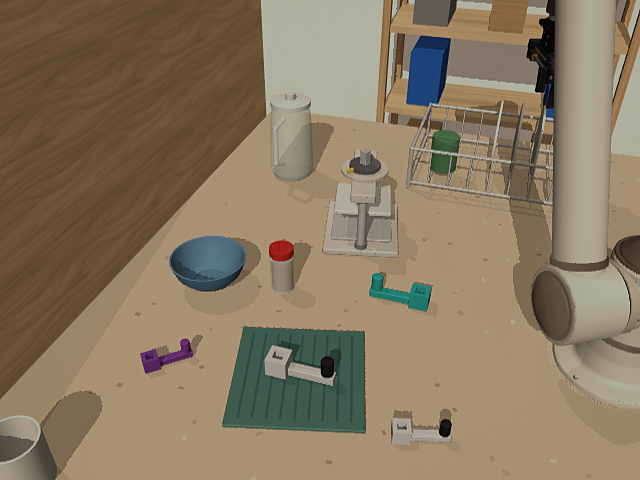

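View pics/wrist0.png

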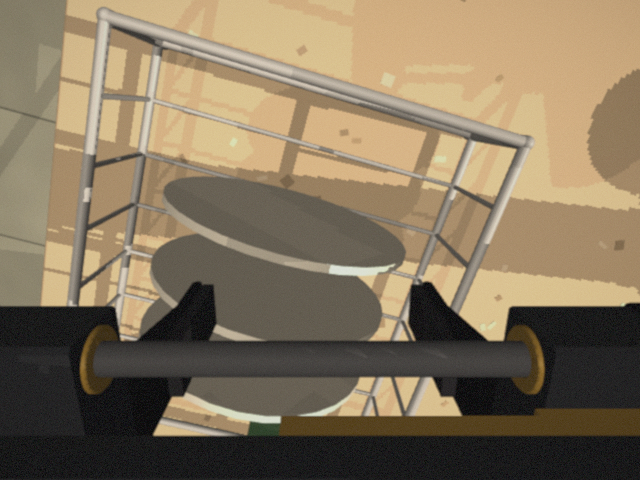

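```bash
python3 - <<'E'
import cv2,numpy as np
t=cv2.imread("pics/top0.png");s=cv2.imread("pics/side0.png")
def crop(im,x,y,w,h,k): return cv2.resize(im[y:y+h,x:x+w],None,fx=k,fy=k,interpolation=cv2.INTER_CUBIC)
a=crop(t,165,200,130,130,4.5);b=crop(t,385,210,130,100,6)
cv2.imwrite("pics/a.png",a);cv2.imwrite("pics/b.png",b)
cv2.imwrite("pics/c.png",crop(s,225,325,150,110,5));cv2.imwrite("pics/d.png",crop(s,320,140,90,70,8))
E
```

```text
(no output)
```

View pics/a.png

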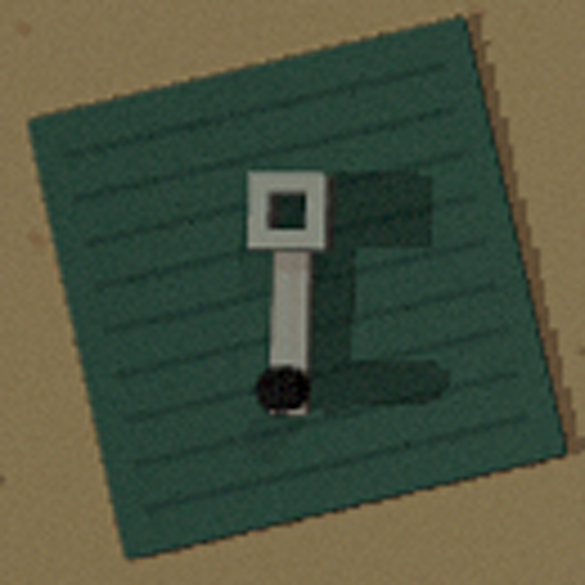

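View pics/b.png

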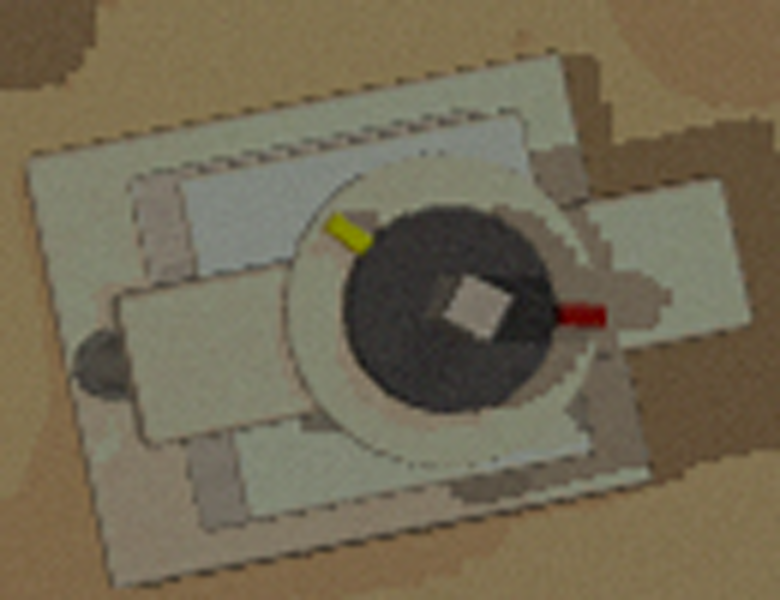

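View pics/c.png

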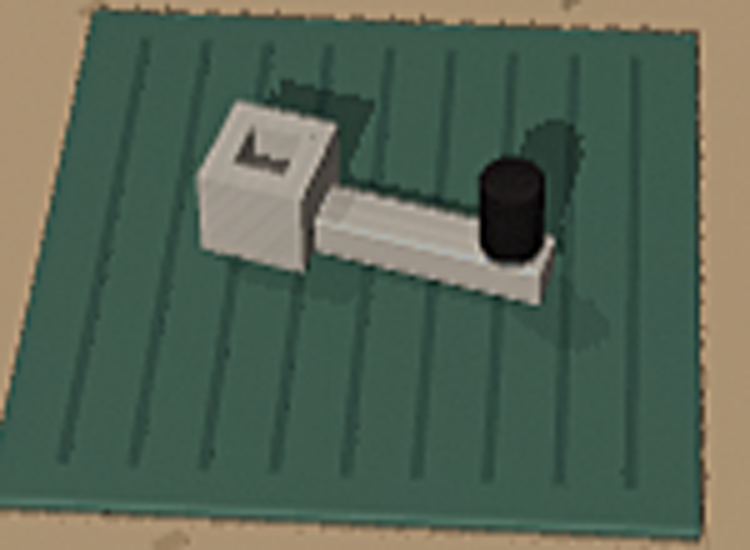

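View pics/d.png

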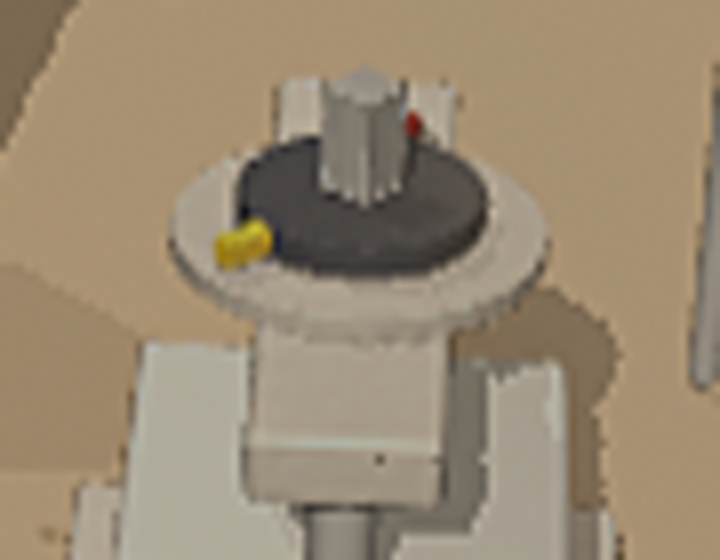

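```bash
cat > h.py <<'E'
import numpy as np
from station import *
def plane(c,u,v,z):
    f=240/np.tan(np.radians(c["fov_y"]/2));T=c["world_from_camera"]
    d=T[:3,:3]@np.array([(u-c["cx"])/f,(v-c["cy"])/f,1]);o=T[:3,3]
    return o+d*(z-o[2])/d[2]
def cr(p,x0,y0,k): return ((p[0]+.5)/k-.5+x0,(p[1]+.5)/k-.5+y0)
E
python3 - <<'E'
from h import *
t=capture("top");s=capture("side")
A=(165,200,4.5);B=(385,210,6);C=(225,325,5);D=(320,140,8)
def P(c,cs,pts,z,l):
    q=np.array([plane(c,*cr(p,*cs),z)[:2] for p in pts]);print(l,np.round(q,4).tolist(),'mean',np.round(q.mean(0),4));return q
ang=lambda d:round(np.degrees(np.arctan2(d[1],d[0])),1)
h=P(t,A,[(248,171),(327,171),(325,249),(248,249)],.04,'hub')
print(ang(h[3]-h[0]),ang(h[2]-h[1]),ang(h[0]-h[1])-90,ang(h[3]-h[2])-90)
k=P(t,A,[(283,389)],.054,'knob');print(ang(k[0]-h.mean(0)),np.linalg.norm(k[0]-h.mean(0)))
m=P(t,A,[(30,119),(467,15),(567,455),(129,559)],.006,'mat');print(ang(m[0]-m[1]))
q=P(t,B,[(464,275),(514,297),(494,342),(441,320)],.198,'shaft');
print([ang(q[(i+1)%4]-q[i])%90 for i in range(4)])
P(t,B,[(344,309),(556,309),(450,205),(450,412)],.168,'shoulder')
pt=P(t,B,[(330,224)],.165,'ptr');rd=P(t,B,[(606,316)],.165,'red');c0=q.mean(0);print(ang(pt[0]-c0),ang(rd[0]-c0))
h2=P(s,C,[(238,101),(338,127),(304,190+0),(200,172)],.04,'hubS')
P(s,C,[(512,167)],.054,'knobS')
P(s,D,[(365,83)],.198,'shaftS');P(s,D,[(238,200),(488,205),(363,136),(363,262)],.168,'shoulderS')
P(t,(0,0,1),[(330,212)],.101,'jar');P(t,(0,0,1),[(319,146)],.06,'bowl');P(t,(0,0,1),[(573,136)],.2,'kettle')
E
```

```text
hub [[0.5605, 0.2131], [0.5611, 0.1758], [0.5242, 0.1758], [0.5236, 0.2121]] mean [0.5424 0.1942]
-178.4 -180.0 1.0 1.0
knob [[0.4584, 0.1916]] mean [0.4584 0.1916]
-178.2 0.08399090288757424
mat [[0.5862, 0.3259], [0.6409, 0.1144], [0.4277, 0.0612], [0.3744, 0.2712]] mean [0.5073 0.1932]
104.5
shaft [[0.5253, -0.2604], [0.5188, -0.2757], [0.5049, -0.2696], [0.5114, -0.2533]] mean [ 0.5151 -0.2647]
[np.float64(67.1), np.float64(66.19999999999999), np.float64(68.3), np.float64(63.1)]
shoulder [[0.5151, -0.2305], [0.5162, -0.2975], [0.5485, -0.264], [0.4832, -0.264]] mean [ 0.5157 -0.264 ]
ptr [[0.542, -0.2267]] mean [ 0.542  -0.2267]
red [[0.5143, -0.3142]] mean [ 0.5143 -0.3142]
54.7 -90.9
hubS [[0.5583, 0.1748], [0.5222, 0.1761], [0.5233, 0.2064], [0.5584, 0.2092]] mean [0.5406 0.1916]
knobS [[0.458, 0.189]] mean [0.458 0.189]
shaftS [[0.5151, -0.2669]] mean [ 0.5151 -0.2669]
shoulderS [[0.5435, -0.2498], [0.4807, -0.2674], [0.5211, -0.2951], [0.5043, -0.2273]] mean [ 0.5124 -0.2599]
jar [[0.6123, -0.0191]] mean [ 0.6123 -0.0191]
bowl [[0.7569, 0.0053]] mean [0.7569 0.0053]
kettle [[0.7511, -0.4667]] mean [ 0.7511 -0.4667]
```

```bash
cat >> h.py <<'E'
def go(x,y,z,yaw):
    s=sense();R=np.array(s["ee_rot"]);p=np.array(s["tcp_pos"])
    from scipy.spatial.transform import Rotation as Ro
    a=np.radians(yaw);Rt=np.array([[np.cos(a),np.sin(a),0],[np.sin(a),-np.cos(a),0],[0,0,-1.]])
    d=R.T@(np.array([x,y,z])-p);w=Ro.from_matrix(R.T@Rt).as_rotvec()
    print("t",round(s["time_s"],2),"tcp",np.round(p,4),"yaw",round(np.degrees(np.arctan2(R[1,0],R[0,0])),2),"tilt",np.round(R[:2,2],4),"F",np.round(s["wrist_force"],1),"M",np.round(s["moment"],2),"w",round(s["gripper_width"],3),"j",np.round(s["joints"],1))
    print("shift",np.round(d,4),"turn",np.round(w,4))
E
python3 -c "
from h import *
go(.542,.1935,.20,1)"
```

```text
t 0.25 tcp [ 0.1689 -0.6015  0.222 ] yaw -164.31 tilt [-0.0004  0.001 ] F [ 0.2 -0.2 -0.5] M [ 0.02  0.01 -0.03] w 1.004 j [-59.5  22.1   0.4  -0.  -68.4 -14.8]
shift [-0.5741  0.6645  0.0227] turn [ 4.0000e-04  1.5000e-03 -2.8853e+00]
```

Call:
{"method": "jog_arm", "body": {
  "moves": [
    [-1, -0.574, 0.6645, 0.0, 0, 0, -2.885],
    [-1, -0.574, 0.6645, 0.0, 0, 0, -2.885],
    [-1, -0.574, 0.6645, 0.0, 0, 0, -2.885],
    [-1, -0.574, 0.6645, 0.0, 0, 0, -2.885],
    [-1, -0.574, 0.6645, 0.0, 0, 0, -2.885],
    [-1, -0.574, 0.6645, 0.0, 0, 0, -2.885],
    [-1, -0.574, 0.6645, 0.0, 0, 0, -2.885],
    [-1, -0.574, 0.6645, 0.0, 0, 0, -2.885],
    [-1, -0.574, 0.6645, 0.0, 0, 0, -2.885],
    [-1, -0.574, 0.6645, 0.0, 0, 0, -2.885]
  ]
}}

```text
time_s: 1.08
tcp_pos: [0.3463, -0.2226, 0.2229]
ee_rot: [[-0.041, -0.999, 0.001], [-0.999, 0.041, -0.0], [0.0, -0.001, -1.0]]
wrist_force: [1.2, -0.4, 0.4]
gripper_width: 0.996
```

```bash
python3 -c "
from h import *
go(.542,.1935,.20,1)"
```

```text
t 1.08 tcp [ 0.3463 -0.2226  0.2229] yaw -92.35 tilt [ 0.001  -0.0002] F [ 1.2 -0.4  0.4] M [-0.06  0.03 -0.02] w 0.996 j [ -9.9   0.6 -27.1   0.  -62.2   7.5]
shift [-0.4238 -0.1785  0.023 ] turn [-7.0000e-04 -9.0000e-04 -1.6293e+00]
```

Call:
{"method": "jog_arm", "body": {
  "moves": [
    [-1, -0.4235, -0.1785, 0.02, 0, 0, -1.63],
    [-1, -0.4235, -0.1785, 0.02, 0, 0, -1.63],
    [-1, -0.4235, -0.1785, 0.02, 0, 0, -1.63],
    [-1, -0.4235, -0.1785, 0.02, 0, 0, -1.63],
    [-1, -0.4235, -0.1785, 0.02, 0, 0, -1.63],
    [-1, -0.4235, -0.1785, 0.02, 0, 0, -1.63],
    [-1, -0.4235, -0.1785, 0.02, 0, 0, -1.63],
    [-1, -0.4235, -0.1785, 0.02, 0, 0, -1.63],
    [-1, -0.4235, -0.1785, 0.02, 0, 0, -1.63],
    [-1, -0.4235, -0.1785, 0.02, 0, 0, -1.63]
  ]
}}

```text
time_s: 1.92
tcp_pos: [0.5259, 0.1532, 0.2044]
ee_rot: [[0.936, -0.353, 0.0], [-0.353, -0.936, 0.0], [0.0, -0.0, -1.0]]
wrist_force: [0.9, -0.4, 1.2]
gripper_width: 0.996
```

```bash
python3 -c "
from h import *
go(.542,.1935,.12,1)"
```

```text
t 1.92 tcp [0.5259 0.1532 0.2044] yaw -20.68 tilt [0.0001 0.    ] F [ 0.9 -0.4  1.2] M [-0.1   0.07  0.02] w 0.996 j [ 33.2  15.4 -12.1   0.  -62.5  36.1]
shift [ 0.0008 -0.0434  0.0844] turn [-1.000e-04 -1.000e-04 -3.784e-01]
```

Call:
{"method": "jog_arm", "body": {
  "moves": [
    [-1, 0.0008, -0.0434, 0.02, 0, 0, -0.125],
    [-1, 0.0008, -0.0434, 0.04, 0, 0, -0.25],
    [-1, 0.0008, -0.0434, 0.07, 0, 0, -0.35],
    [-1, 0.0008, -0.0434, 0.084, 0, 0, -0.378],
    [-1, 0.0008, -0.0434, 0.084, 0, 0, -0.378],
    [-1, 0.0008, -0.0434, 0.084, 0, 0, -0.378],
    [-1, 0.0008, -0.0434, 0.084, 0, 0, -0.378],
    [-1, 0.0008, -0.0434, 0.084, 0, 0, -0.378],
    [-1, 0.0008, -0.0434, 0.084, 0, 0, -0.378],
    [-1, 0.0008, -0.0434, 0.084, 0, 0, -0.378]
  ]
}}

```text
time_s: 2.75
tcp_pos: [0.5424, 0.1915, 0.1217]
ee_rot: [[1.0, 0.01, 0.002], [0.01, -1.0, 0.001], [0.002, -0.001, -1.0]]
wrist_force: [1.3, 0.1, 0.4]
gripper_width: 1.001
```

```bash
python3 -c "
from h import *
import cv2
go(.542,.1935,.01,1)
c=capture('wrist');cv2.imwrite('pics/w1.png',c['frame'][:,:,::-1]);np.savez('w1.npz',**c)
c=capture('side');cv2.imwrite('pics/s1.png',c['frame'][:,:,::-1])
"
```

```text
t 2.75 tcp [0.5424 0.1915 0.1217] yaw 0.56 tilt [0.002  0.0014] F [1.3 0.1 0.4] M [-0.1   0.17  0.03] w 1.001 j [ 35.6  22.4 -14.7   0.  -52.7  55. ]
shift [-0.0006 -0.0019  0.1117] turn [-0.0013 -0.002  -0.0077]
```

View pics/w1.png

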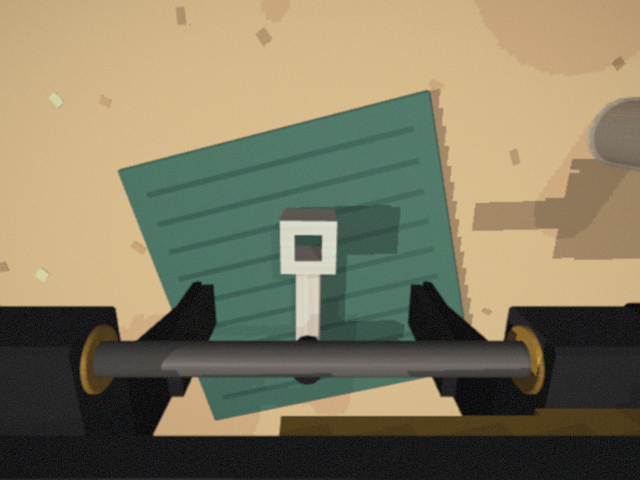

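```bash
python3 -c "
from h import *
c=dict(np.load('w1.npz'))
for p in [(281,222),(337,222),(335.5,274),(280,274),(309,248)]: print(np.round(plane(c,*p,.04),4))
"
```

```text
[0.5578 0.2118 0.04  ]
[0.5582 0.1764 0.04  ]
[0.5228 0.1764 0.04  ]
[0.5224 0.2129 0.04  ]
[0.5407 0.194  0.04  ]
```

Call:
{"method": "jog_arm", "body": {
  "moves": [
    [-1, -0.0015, -0.0025, 0.02, 0, 0, -0.008],
    [-1, -0.0015, -0.0025, 0.05, 0, 0, -0.008],
    [-1, -0.0015, -0.0025, 0.08, 0, 0, -0.008],
    [-1, -0.0015, -0.0025, 0.1, 0, 0, -0.008],
    [-1, -0.0015, -0.0025, 0.11, 0, 0, -0.008],
    [-1, -0.0015, -0.0025, 0.11, 0, 0, -0.008],
    [-1, -0.0015, -0.0025, 0.11, 0, 0, -0.008],
    [-1, -0.0015, -0.0025, 0.11, 0, 0, -0.008],
    [-1, -0.0015, -0.0025, 0.11, 0, 0, -0.008],
    [-1, -0.0015, -0.0025, 0.11, 0, 0, -0.008]
  ]
}}

```text
time_s: 3.68
tcp_pos: [0.541, 0.1943, 0.0118]
ee_rot: [[1.0, 0.018, 0.002], [0.018, -1.0, 0.002], [0.002, -0.001, -1.0]]
wrist_force: [-0.0, -0.0, 0.5]
gripper_width: 1.003
```

```bash
python3 -c "
from h import *
for i in range(3):go(.541,.194,.01,1);capture('top')
"
```

```text
t 3.68 tcp [0.541  0.1943 0.0118] yaw 1.05 tilt [0.0022 0.0015] F [-0.  -0.   0.5] M [-0.11  0.25 -0.04] w 1.003 j [ 35.9  30.6 -20.7   0.  -38.6  55.1]
shift [-0.0001  0.0003  0.0018] turn [-0.0015 -0.0022  0.0008]
t 3.73 tcp [0.5409 0.1942 0.0116] yaw 1.05 tilt [0.0019 0.0013] F [-0.3 -0.1 -0. ] M [-0.13  0.18 -0.01] w 1.003 j [ 35.9  30.6 -20.7   0.  -38.6  55.1]
shift [0.0001 0.0002 0.0016] turn [-0.0013 -0.0019  0.0008]
t 3.78 tcp [0.5408 0.1941 0.0114] yaw 1.04 tilt [0.0015 0.001 ] F [-0.3  0.5 -0.5] M [-0.04  0.17  0.03] w 1.001 j [ 35.9  30.6 -20.7   0.  -38.6  55.1]
shift [0.0002 0.0001 0.0014] turn [-0.001  -0.0015  0.0008]
```

Call:
{"method": "jog_arm", "body": {
  "moves": [
    [-1, 0, 0, 0.001, 0, 0, 0],
    [0.3, 0, 0, 0.001, 0, 0, 0],
    [1, 0, 0, 0.001, 0, 0, 0],
    [1, 0, 0, 0.001, 0, 0, 0],
    [1, 0, 0, 0.001, 0, 0, 0],
    [1, 0, 0, 0.001, 0, 0, 0],
    [1, 0, 0, 0.001, 0, 0, 0],
    [1, 0, 0, 0.001, 0, 0, 0],
    [1, 0, 0, 0.001, 0, 0, 0],
    [1, 0, 0, 0.001, 0, 0, 0]
  ]
}}

```text
time_s: 4.67
tcp_pos: [0.5404, 0.1939, 0.0094]
ee_rot: [[1.0, 0.018, 0.0], [0.018, -1.0, 0.0], [0.0, -0.0, -1.0]]
wrist_force: [0.5, -0.4, 0.5]
gripper_width: 0.414
```

Call:
{"method": "jog_arm", "body": {
  "moves": [
    [1, 0, 0, 0, 0, 0, 0],
    [1, 0, 0, 0, 0, 0, 0],
    [1, 0, 0, -0.005, 0, 0, 0],
    [1, 0, 0, -0.01, 0, 0, 0],
    [1, 0, 0, -0.02, 0, 0, 0],
    [1, 0, 0, -0.03, 0, 0, 0],
    [1, 0, 0, -0.04, 0, 0, 0],
    [1, 0, 0, -0.05, 0, 0, 0],
    [1, 0, 0, -0.05, 0, 0, 0],
    [1, 0, 0, -0.05, 0, 0, 0]
  ]
}}

```text
time_s: 5.5
tcp_pos: [0.5407, 0.1942, 0.0606]
ee_rot: [[1.0, 0.018, 0.002], [0.018, -1.0, 0.001], [0.002, -0.001, -1.0]]
wrist_force: [-0.2, -0.7, -3.3]
gripper_width: 0.412
```

```bash
python3 -c "
from h import *
import cv2
go(.5152,-.265,.26,-24)
c=capture('wrist');cv2.imwrite('pics/w2.png',c['frame'][:,:,::-1]);np.savez('w2.npz',**c)
c=capture('side');cv2.imwrite('pics/s2.png',cv2.resize(c['frame'][250:450,180:420,::-1],None,fx=3,fy=3))
"
```

```text
t 5.5 tcp [0.5407 0.1942 0.0606] yaw 1.04 tilt [0.0018 0.0015] F [-0.2 -0.7 -3.3] M [-0.09  0.13  0.  ] w 0.412 j [ 35.9  26.6 -18.4  -0.  -44.8  55.1]
shift [-0.0335  0.4583 -0.2001] turn [-0.0018 -0.0015  0.437 ]
```

View pics/s2.png

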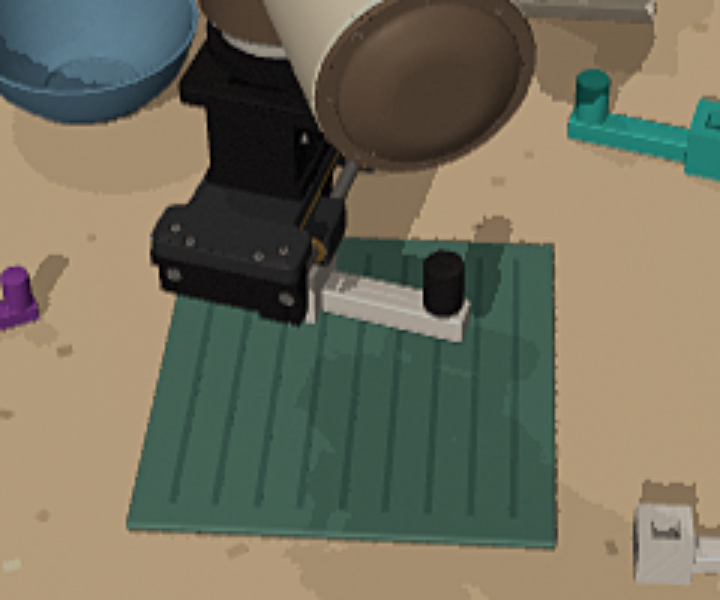

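View pics/w2.png

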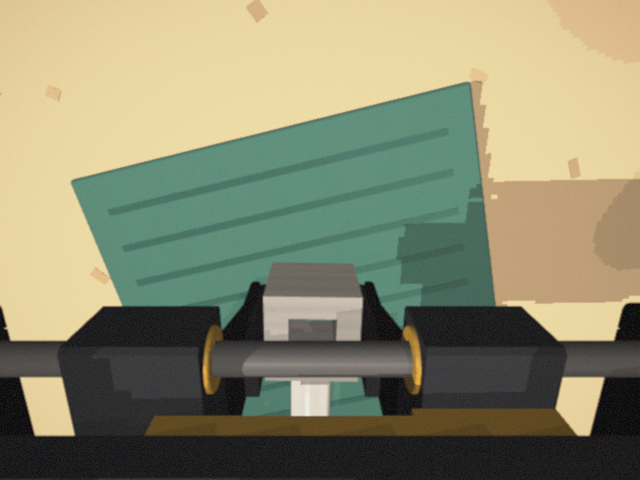

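```bash
python3 -c "
from h import *
c=dict(np.load('w2.npz'))
for p in [(264,296.5),(362,296.5),(288.5,319.5),(337,319.5)]: print(np.round(plane(c,*p,.0907),4))
"
```

```text
[0.5587 0.2123 0.0907]
[0.5594 0.1769 0.0907]
[0.5496 0.2035 0.0907]
[0.5499 0.1856 0.0907]
```

Call:
{"method": "jog_arm", "body": {
  "moves": [
    [1, 0, 0, -0.02, 0, 0, 0],
    [1, 0, 0, -0.05, 0, 0, 0],
    [1, 0, 0.01, -0.08, 0, 0, 0.03],
    [1, -0.002, 0.03, -0.11, 0, 0, 0.06],
    [1, -0.004, 0.055, -0.14, 0, 0, 0.09],
    [1, -0.006, 0.085, -0.16, 0, 0, 0.12],
    [1, -0.008, 0.115, -0.17, 0, 0, 0.15],
    [1, -0.011, 0.15, -0.18, 0, 0, 0.18],
    [1, -0.014, 0.185, -0.18, 0, 0, 0.21],
    [1, -0.016, 0.22, -0.18, 0, 0, 0.24]
  ]
}}

```text
time_s: 6.43
tcp_pos: [0.5276, -0.0278, 0.2396]
ee_rot: [[0.975, -0.221, 0.0], [-0.221, -0.975, 0.0], [-0.0, -0.0, -1.0]]
wrist_force: [0.8, 0.7, -2.6]
gripper_width: 0.414
```

```bash
python3 -c "
from h import *
go(.5152,-.265,.24,-24)"
```

```text
t 6.43 tcp [ 0.5276 -0.0278  0.2396] yaw -12.77 tilt [0.0001 0.0005] F [ 0.8  0.7 -2.6] M [-0.06  0.08 -0.01] w 0.414 j [ 14.6  11.9 -11.5  -0.  -66.6  62.7]
shift [ 0.0403  0.2341 -0.0006] turn [-5.000e-04  1.000e-04  1.961e-01]
```

Call:
{"method": "jog_arm", "body": {
  "moves": [
    [1, 0.006, 0.035, 0, 0, 0, 0.03],
    [1, 0.012, 0.07, 0, 0, 0, 0.06],
    [1, 0.018, 0.105, 0, 0, 0, 0.09],
    [1, 0.024, 0.14, 0, 0, 0, 0.12],
    [1, 0.03, 0.175, 0, 0, 0, 0.15],
    [1, 0.035, 0.205, 0, 0, 0, 0.18],
    [1, 0.039, 0.226, 0, 0, 0, 0.196],
    [1, 0.0403, 0.2341, 0, 0, 0, 0.196],
    [1, 0.0403, 0.2341, 0, 0, 0, 0.196],
    [1, 0.0403, 0.2341, 0, 0, 0, 0.196]
  ]
}}

```text
time_s: 7.27
tcp_pos: [0.5157, -0.2634, 0.2385]
ee_rot: [[0.914, -0.406, -0.002], [-0.406, -0.914, 0.001], [-0.002, -0.0, -1.0]]
wrist_force: [-0.6, 0.4, -3.6]
gripper_width: 0.411
```

```bash
python3 -c "
from h import *
import cv2
go(.5152,-.265,.21,-24)
for n in ['side','top','wrist']:
  c=capture(n);cv2.imwrite('pics/%s3.png'%n,c['frame'][:,:,::-1]);np.savez(n+'3.npz',**c)
s=cv2.imread('pics/side3.png');cv2.imwrite('pics/s3.png',cv2.resize(s[80:260,280:480],None,fx=4,fy=4)[:,:800][:600])
go(.5152,-.265,.21,-24)
"
```

```text
t 7.27 tcp [ 0.5157 -0.2634  0.2385] yaw -23.97 tilt [-0.0017  0.001 ] F [-0.6  0.4 -3.6] M [-0.05  0.18 -0.05] w 0.411 j [-11.1  17.   -4.7  -0.  -68.4  77.1]
shift [0.0003 0.0017 0.0285] turn [-0.0003  0.0019  0.0005]
t 7.42 tcp [ 0.5163 -0.2624  0.2393] yaw -23.84 tilt [-0.0003  0.0004] F [-0.4  1.1 -3.3] M [-0.1   0.09  0.01] w 0.41 j [-10.9  16.9  -4.6  -0.  -68.4  77.1]
shift [0.0001 0.0028 0.0293] turn [-0.0002  0.0004  0.0028]
```

View pics/s3.png

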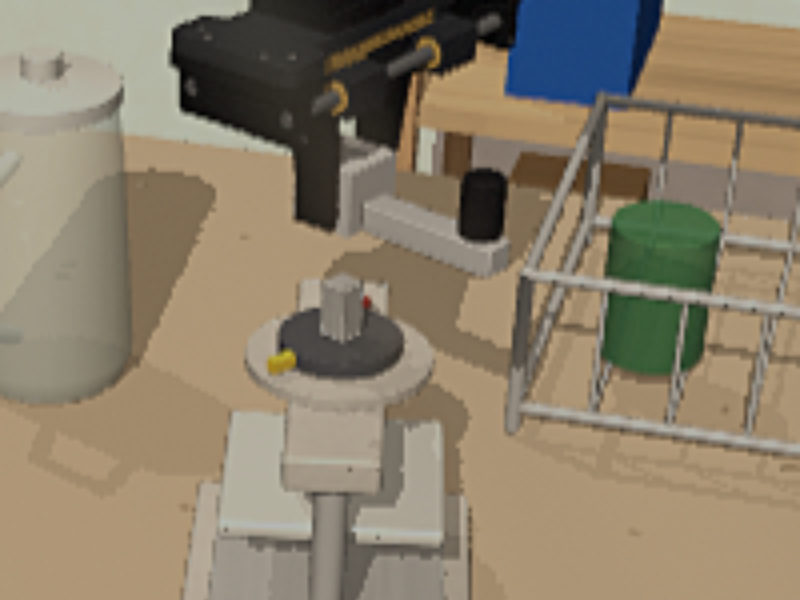

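View pics/wrist3.png

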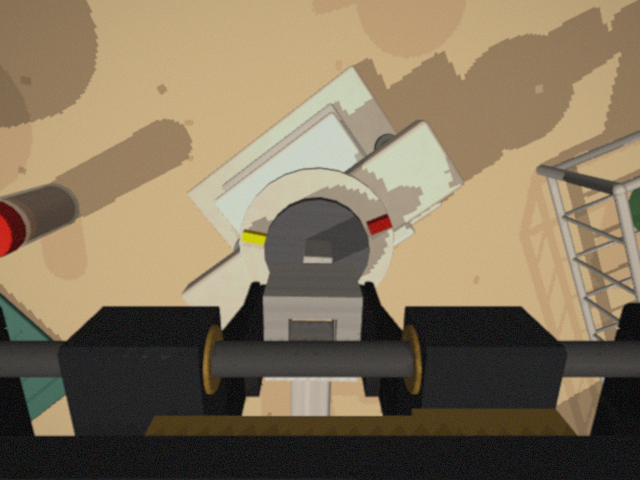

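View pics/top3.png

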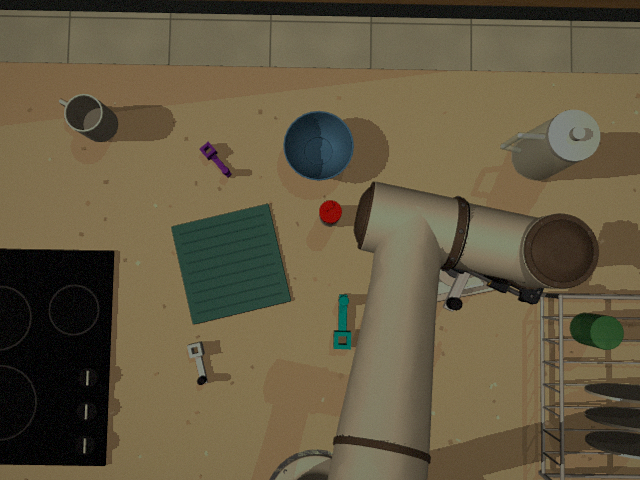

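```bash
python3 -c "
import cv2
s=cv2.imread('pics/wrist3.png');cv2.imwrite('pics/w3c.png',cv2.resize(s[180:320,230:400],None,fx=4.5,fy=4.5,interpolation=cv2.INTER_CUBIC)[:600])"
```

```text
(no output)
```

View pics/w3c.png

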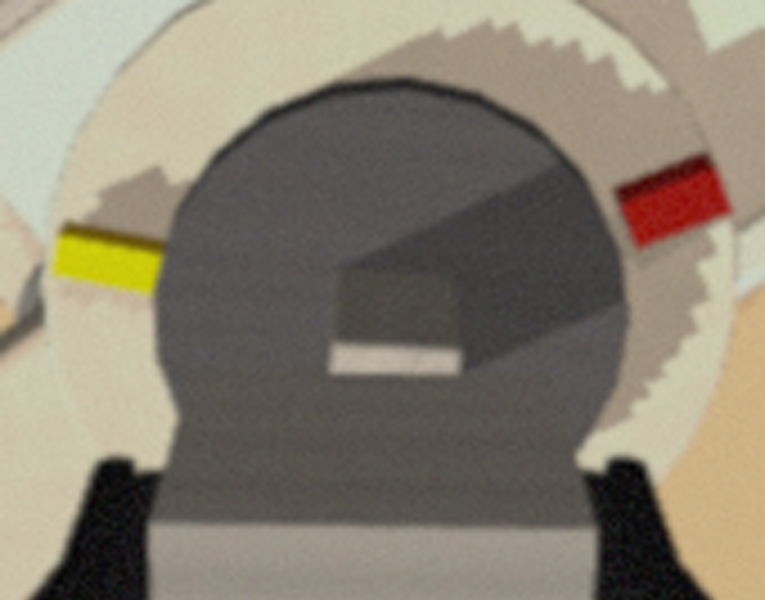

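```bash
python3 -c "
from h import *
c=dict(np.load('wrist3.npz'))
K=(230,180,4.5)
q=[plane(c,*cr(p,*K),.198)[:2] for p in [(331,342),(463,349)]]
d=q[1]-q[0];a=np.arctan2(d[1],d[0]);print(q,np.linalg.norm(d),np.degrees(a))
n=np.array([np.sin(a),-np.cos(a)]);m=(q[0]+q[1])/2
for s in(1,-1):print('ctr',m+s*.008*n)
# shoulder circle
from itertools import product
e=[plane(c,*cr(p,*K),.168)[:2] for p in [(156,300),(627,300),(392,79),(210,158),(575,158)]]
from scipy.optimize import least_squares
r=least_squares(lambda x:np.linalg.norm(np.array(e)-x,axis=1)-.033,[.515,-.265]);print(r.x,r.fun)
R=c['world_from_camera'];print(R[:3,3])
# hub far bottom edge & top edge
for z,pts in ((.2345+.034,[(148,522),(598,524)]),):
  h=[plane(c,*cr(p,*K),z)[:2] for p in pts];d=h[1]-h[0];a=np.arctan2(d[1],d[0]);print(h,np.degrees(a),np.linalg.norm(d));n=np.array([np.sin(a),-np.cos(a)]);print((h[0]+h[1])/2+.018*n,(h[0]+h[1])/2-.018*n)
"
```

```text
[array([ 0.5251994 , -0.26092436]), array([ 0.51797445, -0.27505775])] 0.015873016441310096 -117.07598409474595
ctr [ 0.5144637  -0.26434968]
ctr [ 0.52871016 -0.27163243]
[ 0.51543648 -0.26495388] [-7.06015867e-04 -7.50098674e-04  5.76195377e-05  5.36011262e-06
  6.51395084e-05]
[ 0.59180288 -0.29551879  0.40079693]
[array([ 0.54020234, -0.25306128]), array([ 0.52533219, -0.28627088])] -114.12124388071234 0.03638679616657499
[ 0.51633898 -0.26231004] [ 0.54919556 -0.27702212]
```

```bash
python3 -c "
from h import *
go(.515,-.2647,.21,-25)"
```

```text
t 7.42 tcp [ 0.5163 -0.2624  0.2393] yaw -23.84 tilt [-0.0003  0.0004] F [-0.4  1.1 -3.3] M [-0.1   0.09  0.01] w 0.41 j [-10.9  16.9  -4.6  -0.  -68.4  77.1]
shift [-0.0002  0.0026  0.0293] turn [-0.0002  0.0004  0.0203]
```

Call:
{"method": "jog_arm", "body": {
  "moves": [
    [1, -0.0002, 0.0026, 0.005, 0, 0, 0.02],
    [1, -0.0002, 0.0026, 0.012, 0, 0, 0.02],
    [1, -0.0002, 0.0026, 0.02, 0, 0, 0.02],
    [1, -0.0002, 0.0026, 0.026, 0, 0, 0.02],
    [1, -0.0002, 0.0026, 0.03, 0, 0, 0.02],
    [1, -0.0002, 0.0026, 0.03, 0, 0, 0.02],
    [1, -0.0002, 0.0026, 0.03, 0, 0, 0.02],
    [1, -0.0002, 0.0026, 0.03, 0, 0, 0.02],
    [1, -0.0002, 0.0026, 0.03, 0, 0, 0.02],
    [1, -0.0002, 0.0026, 0.03, 0, 0, 0.02]
  ]
}}

```text
time_s: 8.25
tcp_pos: [0.5151, -0.2661, 0.2099]
ee_rot: [[0.906, -0.424, 0.001], [-0.424, -0.906, -0.0], [0.001, -0.0, -1.0]]
wrist_force: [-0.2, -0.3, -2.1]
gripper_width: 0.412
```

```bash
python3 -c "
from h import *
import cv2
c=capture('side');cv2.imwrite('pics/s4.png',cv2.resize(c['frame'][100:240,280:460,::-1],None,fx=4.4,fy=4.2,interpolation=cv2.INTER_CUBIC))
go(.515,-.2647,.172,-25)"
```

```text
t 8.3 tcp [ 0.5151 -0.2661  0.2098] yaw -25.09 tilt [ 0.0007 -0.0002] F [-0.2 -0.3 -2. ] M [-0.11  0.08 -0.03] w 0.406 j [-11.3  18.2  -7.3   0.  -64.5  76.2]
shift [-0.0007 -0.0012  0.0378] turn [-0.0002 -0.0007 -0.0015]
```

View pics/s4.png

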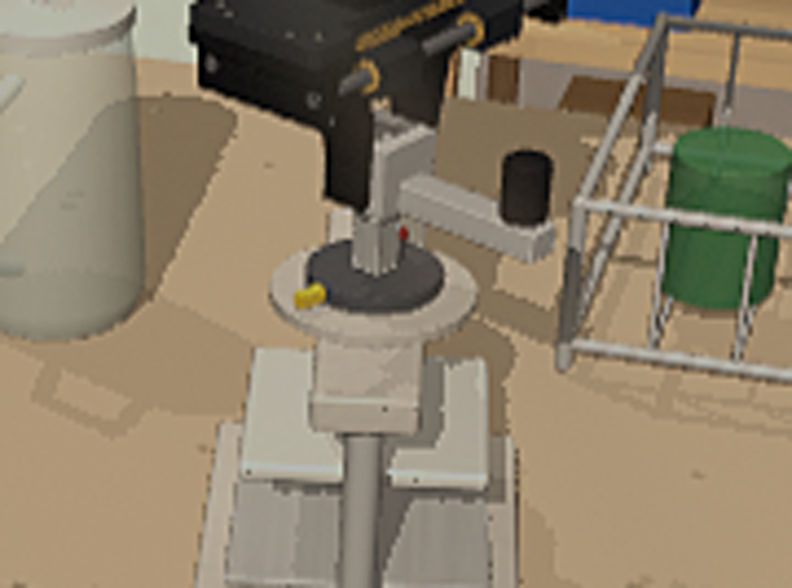

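Call:
{"method": "jog_arm", "body": {
  "moves": [
    [1, -0.0005, -0.001, 0.002, 0, 0, 0],
    [1, -0.0005, -0.001, 0.004, 0, 0, 0],
    [1, -0.0005, -0.001, 0.006, 0, 0, 0],
    [1, -0.0005, -0.001, 0.008, 0, 0, 0],
    [1, -0.0005, -0.001, 0.01, 0, 0, 0],
    [1, -0.0005, -0.001, 0.012, 0, 0, 0],
    [1, -0.0005, -0.001, 0.014, 0, 0, 0],
    [1, -0.0005, -0.001, 0.016, 0, 0, 0],
    [1, -0.0005, -0.001, 0.017, 0, 0, 0],
    [1, -0.0005, -0.001, 0.018, 0, 0, 0]
  ]
}}

```text
time_s: 9.13
tcp_pos: [0.5147, -0.2648, 0.1912]
ee_rot: [[0.906, -0.424, -0.0], [-0.424, -0.906, 0.0], [-0.0, 0.0, -1.0]]
wrist_force: [-1.4, 0.8, -1.6]
gripper_width: 0.414
```

```bash
python3 -c "
from h import *
import cv2
go(.515,-.2647,.172,-25)
c=capture('side');cv2.imwrite('pics/s5.png',cv2.resize(c['frame'][120:220,320:420,::-1],None,fx=6,fy=6,interpolation=cv2.INTER_CUBIC))"
```

```text
t 9.13 tcp [ 0.5147 -0.2648  0.1912] yaw -25.09 tilt [-0.0005  0.0001] F [-1.4  0.8 -1.6] M [ 0.04  0.29 -0.07] w 0.414 j [-11.2  19.   -8.9  -0.  -62.2  76.1]
shift [ 0.0002 -0.0002  0.0192] turn [ 0.0001  0.0005 -0.0015]
```

View pics/s5.png

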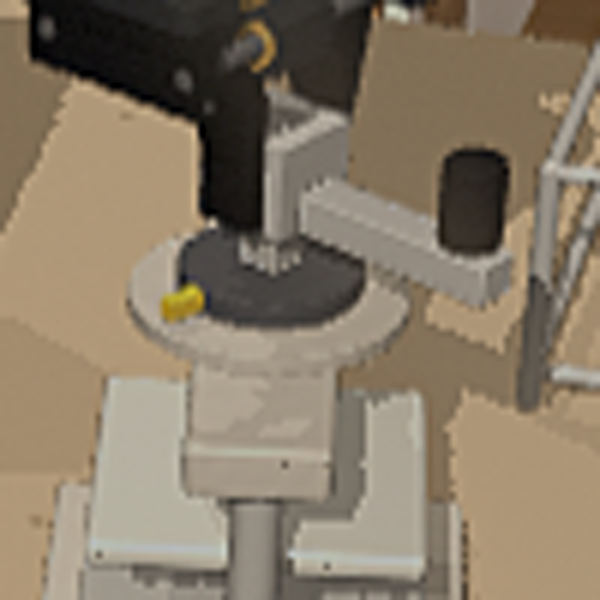

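Call:
{"method": "jog_arm", "body": {
  "moves": [
    [1, 0, 0, 0.002, 0, 0, 0],
    [1, 0, 0, 0.004, 0, 0, 0],
    [1, 0, 0, 0.006, 0, 0, 0],
    [1, 0, 0, 0.008, 0, 0, 0],
    [1, 0, 0, 0.01, 0, 0, 0],
    [1, 0, 0, 0.012, 0, 0, 0],
    [1, 0, 0, 0.014, 0, 0, 0],
    [1, 0, 0, 0.016, 0, 0, 0],
    [1, 0, 0, 0.018, 0, 0, 0],
    [1, 0, 0, 0.0185, 0, 0, 0]
  ]
}}

```text
time_s: 10.02
tcp_pos: [0.5148, -0.2648, 0.1725]
ee_rot: [[0.906, -0.424, -0.0], [-0.424, -0.906, 0.0], [-0.0, -0.0, -1.0]]
wrist_force: [-1.1, 0.5, -2.1]
gripper_width: 0.416
```

```bash
python3 -c "
from h import *
import cv2
go(.515,-.2647,.172,-25)
c=capture('side');cv2.imwrite('pics/s6.png',cv2.resize(c['frame'][120:220,320:420,::-1],None,fx=6,fy=6,interpolation=cv2.INTER_CUBIC))"
```

```text
t 10.02 tcp [ 0.5148 -0.2648  0.1725] yaw -25.09 tilt [-0.0003  0.0002] F [-1.1  0.5 -2.1] M [ 0.03  0.4  -0.06] w 0.416 j [-11.2  19.9 -10.4  -0.  -59.7  76.1]
shift [ 0.0001 -0.0002  0.0005] turn [-0.      0.0004 -0.0015]
```

View pics/s6.png

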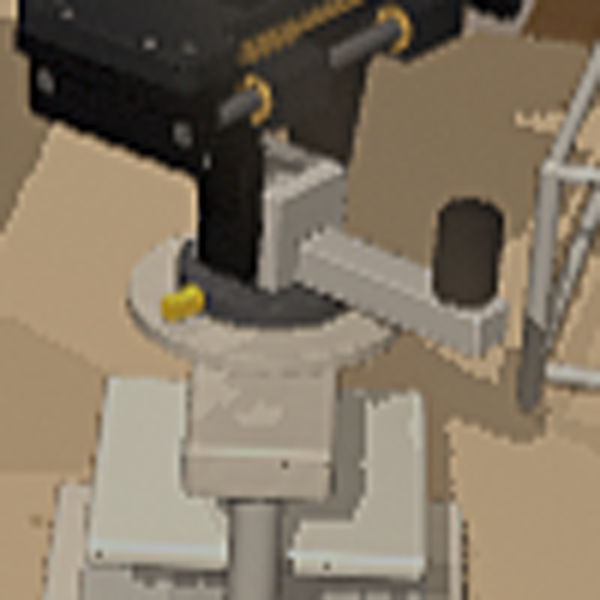

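Call:
{"method": "jog_arm", "body": {
  "moves": [
    [1, 0, 0, 0.0005, 0, 0, 0],
    [1, 0, 0, 0.001, 0, 0, 0],
    [1, 0, 0, 0.001, 0, 0, 0],
    [1, 0, 0, 0.0015, 0, 0, 0],
    [1, 0, 0, 0.0015, 0, 0, 0],
    [1, 0, 0, 0.002, 0, 0, 0],
    [1, 0, 0, 0.002, 0, 0, 0],
    [1, 0, 0, 0.002, 0, 0, 0],
    [1, 0, 0, 0.002, 0, 0, 0],
    [1, 0, 0, 0.002, 0, 0, 0]
  ]
}}

```text
time_s: 10.9
tcp_pos: [0.5148, -0.2649, 0.1714]
ee_rot: [[0.906, -0.424, 0.0], [-0.424, -0.906, -0.0], [0.0, 0.0, -1.0]]
wrist_force: [-2.6, 2.1, 2.7]
gripper_width: 0.408
```

```bash
python3 -c "
from h import *
go(.515,-.2647,.172,-25)"
```

```text
t 10.9 tcp [ 0.5148 -0.2649  0.1714] yaw -25.08 tilt [ 0.0001 -0.0002] F [-2.6  2.1  2.7] M [ 0.62  1.14 -0.03] w 0.408 j [-11.2  20.  -10.5   0.  -59.5  76.1]
shift [ 0.0001 -0.0003 -0.0006] turn [ 0.0001 -0.0001 -0.0014]
```

Call:
{"method": "jog_arm", "body": {
  "moves": [
    [1, 0, 0, 0, 0, 0, 0.04],
    [1, 0, 0, 0, 0, 0, 0.09],
    [1, 0, 0, 0, 0, 0, 0.15],
    [1, 0, 0, 0, 0, 0, 0.22],
    [1, 0, 0, 0, 0, 0, 0.29],
    [1, 0, 0, 0, 0, 0, 0.36],
    [1, 0, 0, 0, 0, 0, 0.43],
    [1, 0, 0, 0, 0, 0, 0.5],
    [1, 0, 0, 0, 0, 0, 0.55],
    [1, 0, 0, 0, 0, 0, 0.6]
  ]
}}

```text
time_s: 11.73
tcp_pos: [0.5143, -0.2644, 0.1714]
ee_rot: [[0.507, -0.862, -0.001], [-0.862, -0.507, 0.0], [-0.001, 0.001, -1.0]]
wrist_force: [-6.0, 3.3, 4.2]
gripper_width: 0.414
```

```bash
python3 -c "
from h import *
import cv2
go(.515,-.2647,.172,-25)
c=capture('side');cv2.imwrite('pics/s7.png',cv2.resize(c['frame'][120:220,320:420,::-1],None,fx=6,fy=6,interpolation=cv2.INTER_CUBIC))"
```

```text
t 11.73 tcp [ 0.5143 -0.2644  0.1714] yaw -59.52 tilt [-0.0014  0.0004] F [-6.   3.3  4.2] M [1.11 1.41 0.27] w 0.414 j [-11.2  19.9 -10.5  -0.  -59.6  41.7]
shift [ 0.0006 -0.0005 -0.0006] turn [ 6.000e-04  1.300e-03 -6.025e-01]
```

View pics/s7.png

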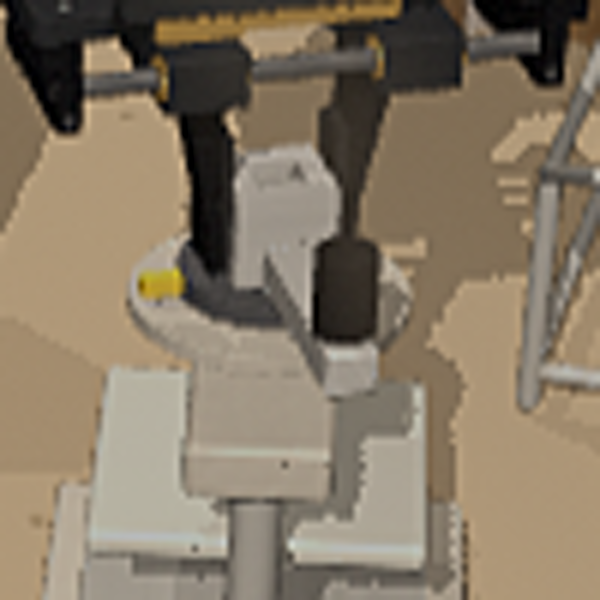

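Call:
{"method": "jog_arm", "body": {
  "moves": [
    [1, -0.0005, 0.0003, 0, 0, 0, 0.06],
    [1, -0.0005, 0.0003, 0, 0, 0, 0.14],
    [1, -0.0005, 0.0003, 0, 0, 0, 0.22],
    [1, -0.0005, 0.0003, 0, 0, 0, 0.3],
    [1, -0.0005, 0.0003, 0, 0, 0, 0.38],
    [1, -0.0005, 0.0003, 0, 0, 0, 0.46],
    [1, -0.0005, 0.0003, 0, 0, 0, 0.54],
    [1, -0.0005, 0.0003, 0, 0, 0, 0.62],
    [1, -0.0005, 0.0003, 0, 0, 0, 0.7],
    [1, -0.0005, 0.0003, 0, 0, 0, 0.76]
  ]
}}

```text
time_s: 12.62
tcp_pos: [0.5147, -0.2643, 0.1714]
ee_rot: [[-0.227, -0.974, 0.001], [-0.974, 0.227, -0.0], [-0.0, -0.001, -1.0]]
wrist_force: [-1.9, 2.4, 2.3]
gripper_width: 0.412
```

```bash
python3 -c "
from h import *
go(.515,-.2647,.172,-170)"
```

```text
t 12.62 tcp [ 0.5147 -0.2643  0.1714] yaw -103.12 tilt [ 0.0007 -0.0002] F [-1.9  2.4  2.3] M [0.89 0.87 0.27] w 0.412 j [-11.2  19.9 -10.6   0.  -59.5  -2. ]
shift [ 0.0003 -0.0004 -0.0006] turn [-7.0000e-04  5.0000e-04  1.1673e+00]
```

Call:
{"method": "jog_arm", "body": {
  "moves": [
    [1, 0, 0, 0, 0, 0, 0.06],
    [1, 0, 0, 0, 0, 0, 0.14],
    [1, 0, 0, 0, 0, 0, 0.22],
    [1, 0, 0, 0, 0, 0, 0.3],
    [1, 0, 0, 0, 0, 0, 0.38],
    [1, 0, 0, 0, 0, 0, 0.46],
    [1, 0, 0, 0, 0, 0, 0.54],
    [1, 0, 0, 0, 0, 0, 0.62],
    [1, 0, 0, 0, 0, 0, 0.7],
    [1, 0, 0, 0, 0, 0, 0.76]
  ]
}}

```text
time_s: 13.45
tcp_pos: [0.5151, -0.2646, 0.1714]
ee_rot: [[-0.835, -0.55, 0.002], [-0.55, 0.835, -0.001], [-0.001, -0.001, -1.0]]
wrist_force: [-1.6, 1.8, 1.4]
gripper_width: 0.413
```

Call:
{"method": "jog_arm", "body": {
  "moves": [
    [1, 0, 0, 0, 0, 0, 0.05],
    [1, 0, 0, 0, 0, 0, 0.1],
    [1, 0, 0, 0, 0, 0, 0.15],
    [1, 0, 0, 0, 0, 0, 0.2],
    [1, 0, 0, 0, 0, 0, 0.24],
    [1, 0, 0, 0, 0, 0, 0.28],
    [1, 0, 0, 0, 0, 0, 0.31],
    [1, 0, 0, 0, 0, 0, 0.34],
    [1, 0, 0, 0, 0, 0, 0.36],
    [1, 0, 0, 0, 0, 0, 0.38]
  ]
}}

```text
time_s: 14.28
tcp_pos: [0.5152, -0.2648, 0.1714]
ee_rot: [[-0.979, -0.202, 0.002], [-0.202, 0.979, -0.001], [-0.002, -0.001, -1.0]]
wrist_force: [-0.7, 0.8, 1.4]
gripper_width: 0.407
```

```bash
python3 -c "
from h import *
import cv2
go(.515,-.2647,.172,-180)
for n in ['side','wrist']:
  c=capture(n);cv2.imwrite('pics/%s8.png'%n,c['frame'][:,:,::-1]);np.savez(n+'8.npz',**c)
"
```

```text
t 14.28 tcp [ 0.5152 -0.2648  0.1714] yaw -168.33 tilt [ 0.0019 -0.0009] F [-0.7  0.8  1.4] M [0.36 0.24 0.35] w 0.407 j [-11.2  19.9 -10.5   0.  -59.4 -67.2]
shift [ 0.0002  0.0002 -0.0006] turn [-0.0011  0.0018  0.2037]
```

View pics/wrist8.png

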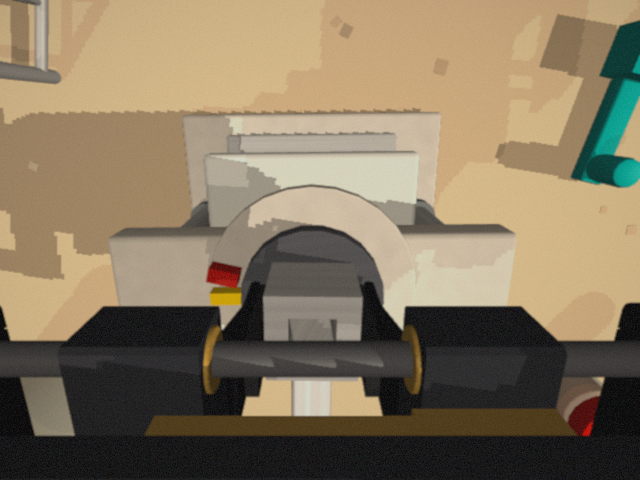

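View pics/side8.png

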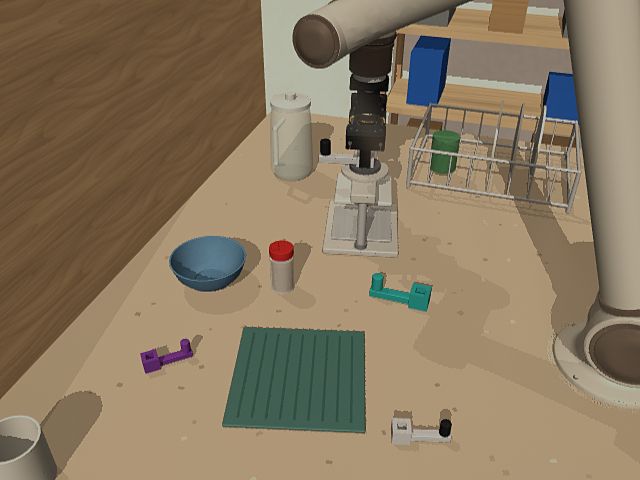

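Call:
{"method": "jog_arm", "body": {
  "moves": [
    [1, 0, 0, 0, 0, 0, 0.02],
    [1, 0, 0, 0, 0, 0, 0.04],
    [1, 0, 0, 0, 0, 0, 0.06],
    [1, 0, 0, 0, 0, 0, 0.08],
    [1, 0, 0, 0, 0, 0, 0.1],
    [1, 0, 0, 0, 0, 0, 0.12],
    [1, 0, 0, 0, 0, 0, 0.14],
    [1, 0, 0, 0, 0, 0, 0.16],
    [1, 0, 0, 0, 0, 0, 0.16],
    [1, 0, 0, 0, 0, 0, 0.16]
  ]
}}

```text
time_s: 15.22
tcp_pos: [0.5149, -0.2649, 0.1715]
ee_rot: [[-0.999, -0.043, 0.002], [-0.043, 0.999, -0.001], [-0.002, -0.001, -1.0]]
wrist_force: [-0.2, -0.6, 4.4]
gripper_width: 0.425
```

```bash
python3 -c "
from h import *
import cv2
go(.515,-.2647,.172,-180)
for n in ['wrist']:
  c=capture(n);cv2.imwrite('pics/w9.png',cv2.resize(c['frame'][220:340,160:400,::-1],None,fx=3,fy=3,interpolation=cv2.INTER_CUBIC))
"
```

```text
t 15.22 tcp [ 0.5149 -0.2649  0.1715] yaw -177.54 tilt [ 0.0016 -0.0006] F [-0.2 -0.6  4.4] M [-0.2  -0.09  0.98] w 0.425 j [-11.2  19.9 -10.5   0.  -59.4 -76.4]
shift [-0.0001  0.0002 -0.0005] turn [-0.0006  0.0016  0.0429]
```

View pics/w9.png

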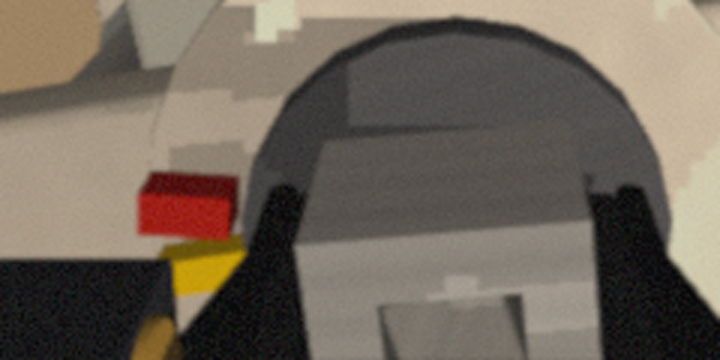

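Call:
{"method": "jog_arm", "body": {
  "moves": [
    [1, 0, 0, 0, 0, 0, 0],
    [1, 0, 0, 0, 0, 0, -0.02],
    [1, 0, 0, 0, 0, 0, -0.04],
    [1, 0, 0, 0, 0, 0, -0.06],
    [1, 0, 0, 0, 0, 0, -0.08],
    [1, 0, 0, 0, 0, 0, -0.1],
    [1, 0, 0, 0, 0, 0, -0.11],
    [1, 0, 0, 0, 0, 0, -0.11],
    [1, 0, 0, 0, 0, 0, -0.11],
    [1, 0, 0, 0, 0, 0, -0.11]
  ]
}}

```text
time_s: 16.1
tcp_pos: [0.5149, -0.2649, 0.1715]
ee_rot: [[-0.989, -0.148, 0.002], [-0.148, 0.989, 0.0], [-0.002, -0.0, -1.0]]
wrist_force: [0.5, 1.1, 5.9]
gripper_width: 0.418
```

```bash
python3 -c "
from h import *
import cv2
go(.515,-.2647,.172,-180)
for n in ['wrist']:
  c=capture(n);cv2.imwrite('pics/w10.png',cv2.resize(c['frame'][220:340,160:400,::-1],None,fx=3,fy=3,interpolation=cv2.INTER_CUBIC))
"
```

```text
t 16.1 tcp [ 0.5149 -0.2649  0.1715] yaw -171.5 tilt [0.0022 0.0002] F [0.5 1.1 5.9] M [-0.14 -0.16 -0.  ] w 0.418 j [-11.2  19.9 -10.5  -0.  -59.4 -70.2]
shift [-0.0001  0.0002 -0.0005] turn [1.000e-04 2.200e-03 1.484e-01]
```

View pics/w10.png

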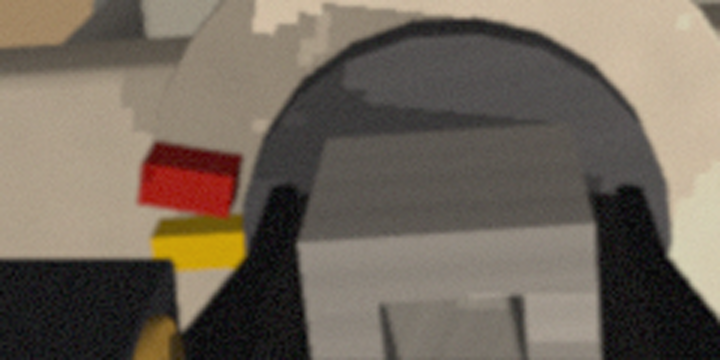

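```bash
python3 -c "
from h import *
K=(160,220,3)
c10=capture('wrist')
import cv2
im=c10['frame'][260:320,195:260,::-1];cv2.imwrite('pics/w10z.png',cv2.resize(im,None,fx=10,fy=10,interpolation=cv2.INTER_CUBIC))
# orientation in w9 reconstruct: rotate camera pose about TCP by yaw difference
T=c10['world_from_camera'].copy();a=np.radians(-177.54+171.5)
Rz=np.array([[np.cos(a),-np.sin(a),0],[np.sin(a),np.cos(a),0],[0,0,1]]);o=np.array([.5149,-.2649,0])
c9=dict(c10);T9=T.copy();T9[:3,:3]=Rz@T[:3,:3];T9[:3,3]=Rz@(T[:3,3]-o)+o;c9['world_from_camera']=T9
S=np.array([.515,-.2647])
for n,c,red,yel in(('9',c9,[(138,233),(234,238)],[(163,246),(240,236)]),('10',c10,[(138,203),(230,217)],[(155,222),(243,216)])):
  for l,pts,z in(('red',red,.160),('yel',yel,.164)):
    q=[plane(c,*cr(p,*K),z)[:2]-S for p in pts];d=q[0]-q[1]
    print(n,l,np.round(q,4).tolist(),[round(np.degrees(np.arctan2(x[1],x[0])),1) for x in q],'dir',round(np.degrees(np.arctan2(d[1],d[0])),1))
"
```

```text
9 red [[0.0042, -0.05], [0.0044, -0.0347]] [np.float64(-85.2), np.float64(-82.8)] dir -90.8
9 yel [[0.0042, -0.0451], [0.002, -0.0331]] [np.float64(-84.7), np.float64(-86.6)] dir -79.4
10 red [[0.0042, -0.0496], [0.0044, -0.035]] [np.float64(-85.2), np.float64(-82.8)] dir -91.0
10 yel [[0.005, -0.0459], [0.002, -0.0325]] [np.float64(-83.8), np.float64(-86.6)] dir -77.2
```

View pics/w10z.png

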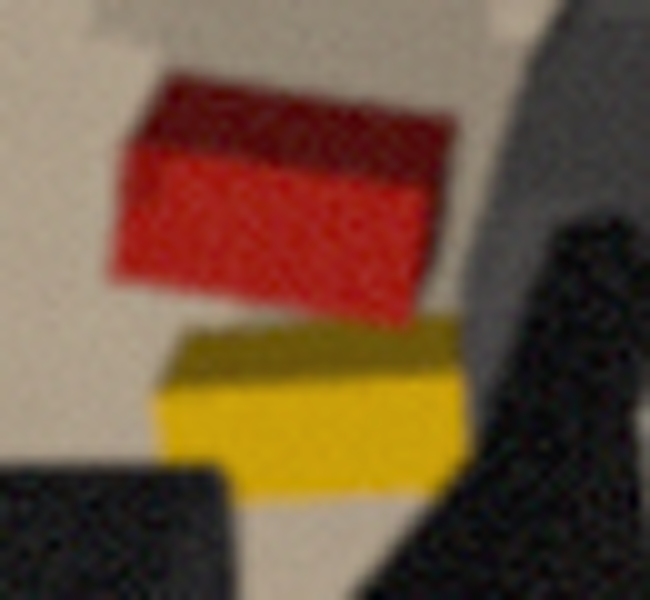

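Call:
{"method": "jog_arm", "body": {
  "moves": [
    [1, 0, 0, -0.002, 0, 0, 0],
    [1, 0, 0, -0.004, 0, 0, 0],
    [1, 0, 0, -0.008, 0, 0, 0],
    [1, 0, 0, -0.012, 0, 0, 0],
    [1, 0, 0, -0.017, 0, 0, 0],
    [1, 0, 0, -0.022, 0, 0, 0],
    [1, 0, 0, -0.028, 0, 0, 0],
    [1, 0, 0, -0.036, 0, 0, 0],
    [1, 0, 0, -0.046, 0, 0, 0],
    [1, 0, 0, -0.056, 0, 0, 0]
  ]
}}

```text
time_s: 17.03
tcp_pos: [0.5129, -0.264, 0.2257]
ee_rot: [[-0.989, -0.151, -0.005], [-0.151, 0.989, 0.003], [0.004, 0.003, -1.0]]
wrist_force: [-0.4, -1.2, -2.2]
gripper_width: 0.422
```

```bash
python3 -c "
from h import *
import cv2
go(.515,-.2647,.26,-171)
for n in ['side','wrist']:
  c=capture(n);cv2.imwrite('pics/%s11.png'%n,c['frame'][:,:,::-1])
s=cv2.imread('pics/side11.png');cv2.imwrite('pics/s11.png',cv2.resize(s[80:230,270:470],None,fx=4,fy=4,interpolation=cv2.INTER_CUBIC))
"
```

```text
t 17.03 tcp [ 0.5129 -0.264   0.2257] yaw -171.34 tilt [-0.0047  0.0026] F [-0.4 -1.2 -2.2] M [0.   0.03 0.01] w 0.422 j [-11.2  17.4  -6.   -0.1 -66.9 -70.1]
shift [-0.0019 -0.0009 -0.0343] turn [ 0.0033 -0.0043 -0.0059]
```

View pics/s11.png

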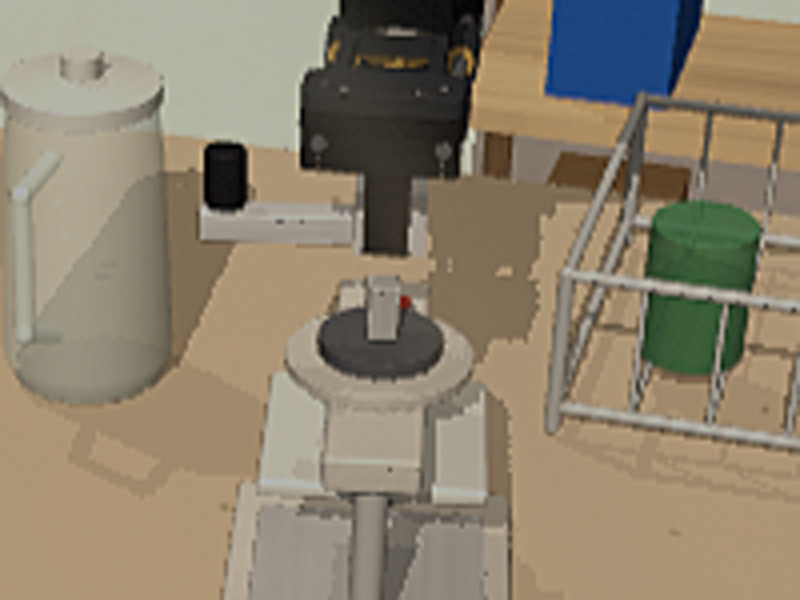

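View pics/wrist11.png

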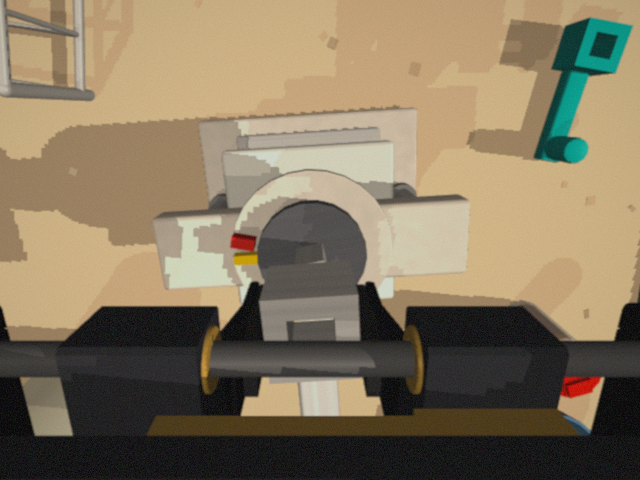

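```bash
python3 -c "
from h import *
go(.468,.188,.235,-171)"
```

```text
t 17.13 tcp [ 0.5148 -0.2647  0.2285] yaw -171.25 tilt [ 0.0023 -0.0004] F [ 0.5 -0.  -1.8] M [-0.12 -0.02  0.03] w 0.424 j [-11.2  17.2  -5.8  -0.  -66.8 -70.1]
shift [-0.0226  0.4546 -0.0067] turn [-0.0007  0.0022 -0.0044]
```

Call:
{"method": "jog_arm", "body": {
  "moves": [
    [1, 0, 0.01, -0.007, 0, 0, 0],
    [1, -0.001, 0.025, -0.01, 0, 0, 0],
    [1, -0.002, 0.045, -0.01, 0, 0, 0],
    [1, -0.004, 0.07, -0.01, 0, 0, 0],
    [1, -0.005, 0.1, -0.01, 0, 0, 0],
    [1, -0.007, 0.135, -0.01, 0, 0, 0],
    [1, -0.009, 0.17, -0.01, 0, 0, 0],
    [1, -0.011, 0.205, -0.01, 0, 0, 0],
    [1, -0.012, 0.24, -0.01, 0, 0, 0],
    [1, -0.014, 0.275, -0.01, 0, 0, 0]
  ]
}}

```text
time_s: 17.97
tcp_pos: [0.4845, 0.0111, 0.2369]
ee_rot: [[-0.988, -0.152, -0.001], [-0.152, 0.988, 0.001], [0.001, 0.001, -1.0]]
wrist_force: [0.3, -0.1, -2.4]
gripper_width: 0.422
```

```bash
python3 -c "
from h import *
go(.468,.188,.1,-171)"
```

```text
t 17.97 tcp [0.4845 0.0111 0.2369] yaw -171.23 tilt [-0.001   0.0006] F [ 0.3 -0.1 -2.4] M [ 0.03 -0.07  0.01] w 0.422 j [ 2.050e+01  7.600e+00 -1.720e+01 -1.000e-01 -6.520e+01 -1.017e+02]
shift [-0.0108  0.1772  0.137 ] turn [ 0.0007 -0.0009 -0.004 ]
```

Call:
{"method": "jog_arm", "body": {
  "moves": [
    [1, -0.002, 0.035, 0, 0, 0, 0],
    [1, -0.004, 0.07, 0.005, 0, 0, 0],
    [1, -0.006, 0.105, 0.015, 0, 0, 0],
    [1, -0.008, 0.135, 0.03, 0, 0, 0],
    [1, -0.01, 0.16, 0.05, 0, 0, 0],
    [1, -0.0108, 0.172, 0.075, 0, 0, 0],
    [1, -0.0108, 0.177, 0.1, 0, 0, 0],
    [1, -0.0108, 0.177, 0.125, 0, 0, 0],
    [1, -0.0108, 0.177, 0.145, 0, 0, 0],
    [1, -0.0108, 0.177, 0.16, 0, 0, 0]
  ]
}}

```text
time_s: 18.8
tcp_pos: [0.4678, 0.1856, 0.075]
ee_rot: [[-0.988, -0.153, -0.003], [-0.153, 0.988, -0.002], [0.003, -0.001, -1.0]]
wrist_force: [0.5, -0.3, -2.9]
gripper_width: 0.417
```

```bash
python3 -c "
from h import *
import cv2
go(.468,.188,.0098,-171)
for n in ['side','top']:
  c=capture(n);cv2.imwrite('pics/%s12.png'%n,c['frame'][:,:,::-1])
s=cv2.imread('pics/side12.png');cv2.imwrite('pics/s12.png',cv2.resize(s[250:450,200:400],None,fx=3,fy=3,interpolation=cv2.INTER_CUBIC))
go(.468,.188,.0098,-171)
"
```

```text
t 18.8 tcp [0.4678 0.1856 0.075 ] yaw -171.21 tilt [-0.0032 -0.0017] F [ 0.5 -0.3 -2.9] M [-0.05  0.05 -0.02] w 0.417 j [ 4.010e+01  1.990e+01 -2.740e+01 -1.000e-01 -4.290e+01 -1.213e+02]
shift [-0.0008  0.0024  0.0652] turn [-0.0012 -0.0034 -0.0037]
t 18.9 tcp [0.4671 0.1847 0.0745] yaw -171.24 tilt [-0.0061 -0.0039] F [-0.  -0.4 -2.9] M [-0.02  0.09  0.  ] w 0.422 j [ 4.010e+01  2.000e+01 -2.740e+01 -1.000e-01 -4.300e+01 -1.213e+02]
shift [-0.0018  0.0033  0.0647] turn [-0.0029 -0.0066 -0.0041]
```

View pics/s12.png

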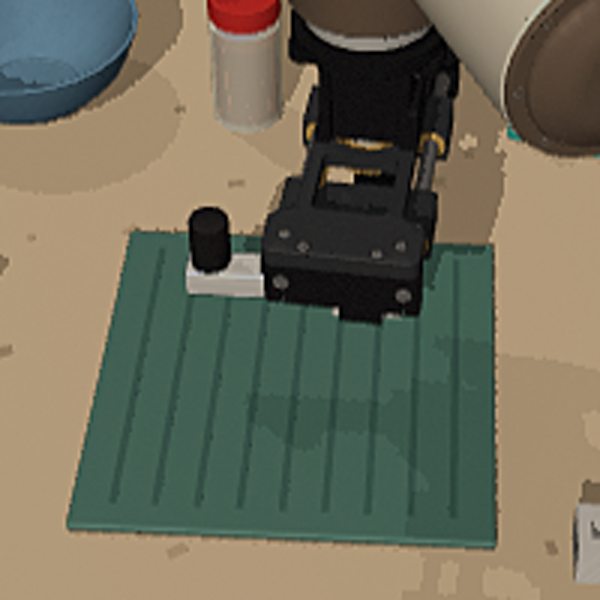

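View pics/top12.png

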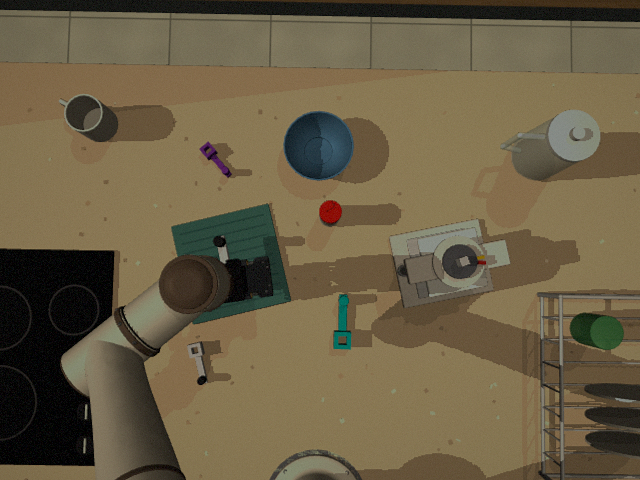

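Call:
{"method": "jog_arm", "body": {
  "moves": [
    [1, -0.001, 0.002, 0.01, 0, 0, 0],
    [1, -0.001, 0.002, 0.02, 0, 0, 0],
    [1, -0.001, 0.002, 0.03, 0, 0, 0],
    [1, -0.001, 0.002, 0.04, 0, 0, 0],
    [1, -0.001, 0.002, 0.048, 0, 0, 0],
    [1, -0.001, 0.002, 0.054, 0, 0, 0],
    [1, -0.001, 0.002, 0.058, 0, 0, 0],
    [1, -0.001, 0.002, 0.058, 0, 0, 0],
    [1, -0.001, 0.002, 0.058, 0, 0, 0],
    [1, -0.001, 0.002, 0.058, 0, 0, 0]
  ]
}}

```text
time_s: 19.73
tcp_pos: [0.4707, 0.1882, 0.0193]
ee_rot: [[-0.988, -0.153, 0.001], [-0.153, 0.988, 0.0], [-0.001, 0.0, -1.0]]
wrist_force: [0.3, -0.2, -2.3]
gripper_width: 0.42
```

```bash
python3 -c "
from h import *
go(.468,.188,.0095,-171)
capture('side')
go(.468,.188,.0095,-171)
"
```

```text
t 19.73 tcp [0.4707 0.1882 0.0193] yaw -171.18 tilt [0.0008 0.0005] F [ 0.3 -0.2 -2.3] M [-0.02  0.06  0.05] w 0.42 j [  40.2   25.1  -30.     0.   -34.8 -121.4]
shift [0.0027 0.0002 0.0098] turn [ 0.0004  0.0008 -0.0032]
t 19.78 tcp [0.4707 0.1882 0.0194] yaw -171.18 tilt [0.0009 0.0006] F [ 0.1 -0.8 -3. ] M [-0.02  0.05  0.03] w 0.422 j [  40.2   25.1  -30.     0.   -34.8 -121.4]
shift [0.0027 0.0002 0.0099] turn [ 0.0005  0.001  -0.0032]
```

Call:
{"method": "jog_arm", "body": {
  "moves": [
    [1, 0, 0, 0.002, 0, 0, 0],
    [1, 0, 0, 0.004, 0, 0, 0],
    [1, 0, 0, 0.006, 0, 0, 0],
    [1, 0, 0, 0.007, 0, 0, 0],
    [1, 0, 0, 0.008, 0, 0, 0],
    [1, 0, 0, 0.009, 0, 0, 0],
    [1, 0, 0, 0.0095, 0, 0, 0],
    [1, 0, 0, 0.01, 0, 0, 0],
    [1, 0, 0, 0.01, 0, 0, 0],
    [1, 0, 0, 0.01, 0, 0, 0]
  ]
}}

```text
time_s: 20.62
tcp_pos: [0.4703, 0.188, 0.0095]
ee_rot: [[-0.988, -0.153, 0.0], [-0.153, 0.988, -0.0], [-0.0, -0.0, -1.0]]
wrist_force: [-1.6, -0.6, 5.4]
gripper_width: 0.421
```

```bash
python3 -c "
from h import *
go(.4707,.188,.0095,-171)
import cv2
c=capture('side');cv2.imwrite('pics/s13.png',cv2.resize(c['frame'][300:400,220:340,::-1],None,fx=5,fy=5,interpolation=cv2.INTER_CUBIC))
go(.4707,.188,.0095,-171)
"
```

```text
t 20.62 tcp [0.4703 0.188  0.0095] yaw -171.17 tilt [ 0.0001 -0.    ] F [-1.6 -0.6  5.4] M [-0.22  0.83 -0.03] w 0.421 j [  40.2   26.1  -30.5    0.   -33.4 -121.4]
shift [-0.0004 -0.0001  0.    ] turn [-0.      0.0001 -0.003 ]
t 20.67 tcp [0.4703 0.188  0.0095] yaw -171.17 tilt [0.0002 0.    ] F [-3.1  0.1  5.7] M [-0.19  0.92  0.05] w 0.419 j [  40.2   26.1  -30.5    0.   -33.4 -121.4]
shift [-0.0004 -0.0001  0.    ] turn [-0.      0.0002 -0.003 ]
```

View pics/s13.png

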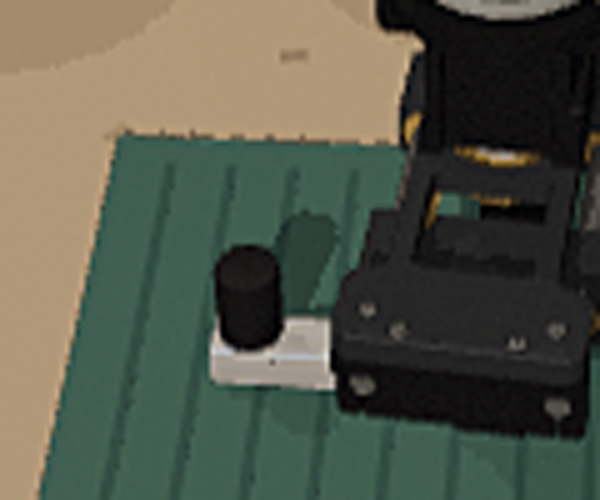

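Seated on the mat with 5–6 N of contact. Releasing slowly, then rising.

Call:
{"method": "jog_arm", "body": {
  "moves": [
    [0, 0, 0, 0, 0, 0, 0],
    [-0.2, 0, 0, 0, 0, 0, 0],
    [-0.4, 0, 0, 0, 0, 0, 0],
    [-0.7, 0, 0, 0, 0, 0, 0],
    [-1, 0, 0, 0, 0, 0, 0],
    [-1, 0, 0, 0, 0, 0, 0],
    [-1, 0, 0, 0, 0, 0, 0],
    [-1, 0, 0, 0, 0, 0, 0],
    [-1, 0, 0, 0, 0, 0, 0],
    [-1, 0, 0, 0, 0, 0, 0]
  ]
}}

```text
time_s: 21.5
tcp_pos: [0.4703, 0.188, 0.0089]
ee_rot: [[-0.988, -0.153, 0.0], [-0.153, 0.988, 0.0], [-0.0, 0.0, -1.0]]
wrist_force: [0.1, 0.5, -0.8]
gripper_width: 0.988
```

Call:
{"method": "jog_arm", "body": {
  "moves": [
    [-1, 0, 0, -0.005, 0, 0, 0],
    [-1, 0, 0, -0.012, 0, 0, 0],
    [-1, 0, 0, -0.025, 0, 0, 0],
    [-1, 0, 0, -0.04, 0, 0, 0],
    [-1, 0, 0, -0.06, 0, 0, 0],
    [-1, 0, 0, -0.085, 0, 0, 0],
    [-1, 0, 0, -0.115, 0, 0, 0],
    [-1, 0, 0, -0.145, 0, 0, 0],
    [-1, 0, 0, -0.175, 0, 0, 0],
    [-1, 0, 0, -0.205, 0, 0, 0]
  ]
}}

```text
time_s: 22.33
tcp_pos: [0.47, 0.1877, 0.2164]
ee_rot: [[-0.988, -0.153, 0.001], [-0.153, 0.988, 0.001], [-0.001, 0.001, -1.0]]
wrist_force: [0.3, 0.3, -0.4]
gripper_width: 0.998
```

```bash
python3 -c "
from h import *
go(.4707,.188,.0095,-171)
import cv2
for n in ['side','wrist','top']:
  c=capture(n);cv2.imwrite('pics/%s14.png'%n,c['frame'][:,:,::-1])
s=cv2.imread('pics/top14.png');cv2.imwrite('pics/t14.png',cv2.resize(s[210:310,385:515],None,fx=6,fy=6,interpolation=cv2.INTER_CUBIC))
"
```

```text
t 22.33 tcp [0.47   0.1877 0.2164] yaw -171.19 tilt [0.0009 0.0007] F [ 0.3  0.3 -0.4] M [ 0.06 -0.04  0.01] w 0.998 j [  40.2   10.7  -16.5    0.   -62.7 -121.4]
shift [-6.000e-04  1.000e-04  2.069e-01] turn [ 0.0006  0.001  -0.0033]
```

View pics/side14.png

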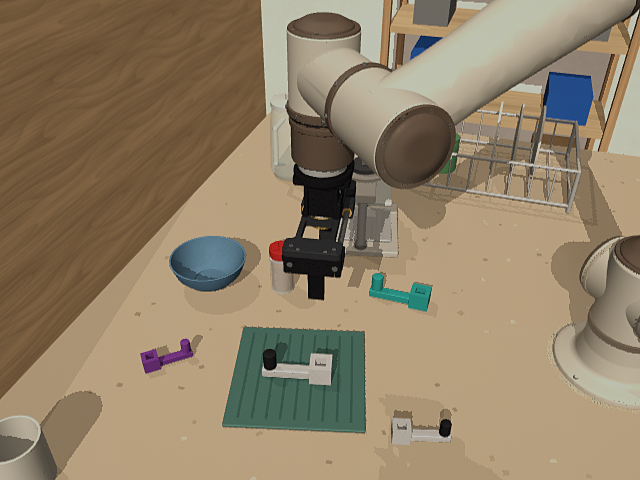

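View pics/wrist14.png

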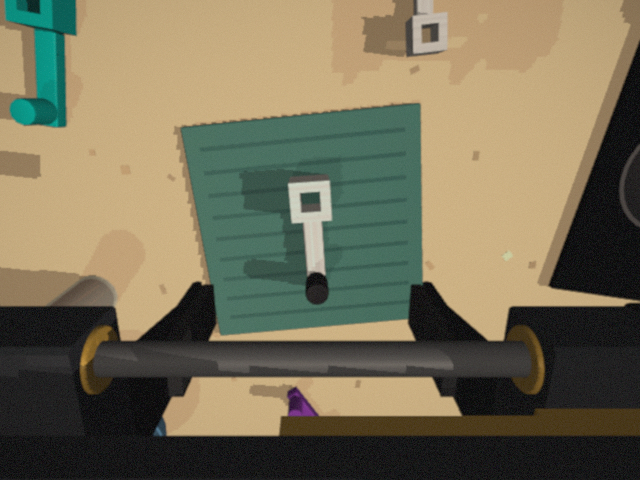

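View pics/t14.png

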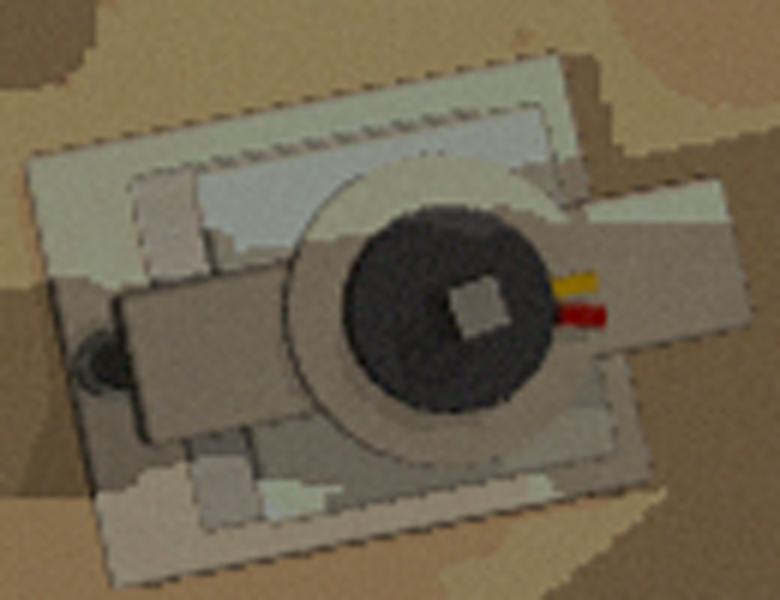

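```bash
python3 -c "
from station import *
print(finish_job())"
```

```text
the job is handed in; nothing more can be done
None
```

The press is open and the crank is back flat on the mat. I handed the job in at about 22.5 s of the 72 s.

- **Fitting:** I gripped the larger white crank by its hub and lowered it fully onto the shaft. It seated on the shoulder with about 5 N of contact.
- **Winding:** I turned it clockwise to the stop. The wrist moment rose from about 0.3 to 1.0 N m there, and the crank twisted about 3° in the fingers as it hit. I then backed off within the play and lifted the crank off.
- **Laying back:** I set it down at 5–6 N and released it before rising, so it was not dropped.

**Last checks:**
- The pointer's inner end meets the red stop in the pictures. The angle between them was about 12° in the last picture and about 11° at the stop, so I saw no slipping back.
- The pictures put the turn at 142–146°, and I could not read the final winder value more closely than that.
- The crank lies knob up near the middle of the mat.
- The bowl and the jar look unmoved in the side view.
- The gripper was open and clear of everything.

No check failed. Early yaw readings of the shaft differed by about 3° between cameras, which was within the play.

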